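Snug down the oil plug of a polishing head

ROBOT

A 6-joint arm with a two-finger parallel gripper is mounted at the origin on the work surface. World frame = base frame: x ahead of the robot, y to its left, z up, the work surface at z = 0. Lengths are in m, angles in rad, forces in N, time in s.
With the tool pointing down it reaches from about 0.25 to 0.775 m from the base axis. Payload 4 kg.
Tool frame: the origin (TCP) lies midway between the tips of the shut fingers; the grasp point (between the pads) lies 19 mm behind it; z points along the fingers, y is the line along which they close (so a half turn about z gives the same grasp; the last joint's range is limited). The gripper opens to 94 mm and grips with 3 to 60 N. Pads are 16 mm wide; open, the fingers measure 119 mm over their backs; the gripper's body (75 mm by 177 mm) begins 78 mm behind the grasp point.
Start: joints at [1.116, 0.087, 1.371, -0, 1.684, -0.103], TCP at [0.19, 0.516, 0.169] pointing down, gripper open.
Joint ranges: [-3.1, 3.1], [-0.76, 2.03], [0.27, 2.55], [-1.08, 4.22], [0.17, 2.65], [-2.57, 2.57]. Speed limits (rad/s): [2.79, 2.79, 3.14, 3.14, 3.14, 3.14].

INTERFACE

Orientations are given as a rotation vector (axis times angle).
In Python, from plant import ctrl gives the robot as it stands.
- The arm moves only by the shell command python3 -m jog 'ROWS' [FORCE]. ROWS is text: rows parted by semicolons, each of 7 numbers parted by spaces: the shift along the tool's x, y, z in mm, then the turn, a rotation vector about the tool's x, y, z in rad, then the opening, from 0 (shut) to 1 (fully open). In form: x y z rx ry rz grip; .... A call has 1 to 5 rows; each row is the pose to reach, as a shift and turn from the pose commanded when the call began, along the tool's axes at that moment; what a row does not reach only later rows make up. A row lasts 1/8 s, in which the tool goes at most 62.5 mm and 10.7 degrees, less where a joint would pass 70% of its speed; a pose out of reach is approached as far as the arm can. A call with a gripper value outside its range is refused whole. The fingers move at their own pace and stop on an object; FORCE is the grip in N (left out, the last holds). Time passes only in rows, so rows that repeat a pose let the fingers close. It gives the time, the measured TCP pose, the force, the opening and the grip force at its end, in the units of the state.
- ctrl.get_obs(): the state, without advancing time (a new reading comes with each control period).
- ctrl.read_camera(name): name is "side" or "top" or "wrist"; returns a dict with "color" (384x512x3 uint8, red, green, blue), "fx", "fy", "cx", "cy" (pixels), "R" (3x3) and "t" (3): a world point X has camera coordinates R X + t; the wrist camera has in their place "tool_from_camera" (4x4, takes a point from camera to tool coordinates, whose origin is the TCP and whose axes are the flange's). Camera axes: x right, y down, z forward; pixel columns grow to the right and rows downward; lengths in m; the calibration is good to about 2 mm. A picture is of the moment at which its call begins: read the wrist's pose just before it. There is no depth.
- ctrl.close_job(): hands the job in; it is judged then, once.
The state is a dict: "time": time; "joint_pos": joint angles; "dq": joint speeds; "tau": joint torques, N m; "eef_pos": TCP position; "orientation": TCP orientation; "ft_force": force on the tool from outside, world axes, zero at the start; "wrist_torque": the same for the moment, N m; "gripper_width": finger opening in m; "finger_force": force on a finger pad.
Only numpy, scipy, OpenCV 4.12 (cv2) and the standard library are available. Lean on these libraries where they do the work, as an engineer would, in place of code of your own. Each camera call takes 0.05 s, during which the arm holds its last target. There are 200 camera calls.

TASK

Take the blue-handled square-socket key out of its wooden stand, put it on the brass oil plug on top of the maroon polishing head and turn the plug clockwise until it goes snug, about 0.3 newton metres; stop there, because overtightening cracks the housing. Then lift the key off, put it back upright in its stand and let go, leaving the red tub, the grey disc and the clear parts box where they are.

Things in the scene. Friction and masses are not known exactly. Their poses are not given: they have to be found in the camera images.
- machine: Bench grinding and polishing head, fixed: maroon cylinder 84 mm across, 180 mm long along its y, on a foot 130 x 170 mm; grey wheel 116 mm across at +y (out to 151 mm, top at 143 mm), steel chuck at -y (out to 134 mm). Origin on the bench under the middle. On top, at x = y = 0, a dark round boss 50 mm across, its flat top 132 mm up: the oil port
- plug: Brass taper plug, started in the port; origin on the axis at the boss top, z up. Square head 16 mm wide (faces along x, y), 4 to 22 mm up. Turns about z, sinking 0.5 mm per rad clockwise. Runs free (0.06 N m), binds after an unknown 0.7 to 2.3 rad, then gains 0.5 N m per rad. Snug: 0.3 N m at the wrist (0.27 to 0.45 is good); above 0.5 it cracks. Let go, it springs back 3 to 5 degrees
- plug_top (a point): Centre of the top of the plug's square head, 22 mm above the plug's origin; the top 4 mm are chamfered all round to a face 12 mm wide. The measured poses may be 1 to 2 mm off even when averaged
- key: T-handle key, 220 g, upright; origin at the centre of its open lower end, z up. Steel foot 27.6 mm square, 30 mm tall, with a 17.6 mm square socket (faces along x, y) 14 mm deep; shank 12 mm across; blue flat bar 70 mm along x, 12 mm thick (y), 75 to 99 mm up. Fully on the plug its origin is 8 mm above the plug's. Fits in four quarter turns, 6 degrees of play; stays on if let go
- key_grip (a point): Middle of the blue handle bar, 87 mm above the key's origin
- stand: Wooden block 80 x 80 x 35 mm, fixed to the bench, origin under its middle. A round hole 44 mm across in its middle, 27 mm deep (floor 8 mm above the bench), holds the key's foot loosely, at any yaw
- tub: Closed red plastic tub with a dark red inset lid, 94 mm across, 72 mm tall, loose; origin under its middle
- disc: Spare grey grinding disc lying flat, 100 mm across, 18 mm thick, loose; origin under its middle
- parts_box: Open clear plastic box 110 x 80 x 35 mm with small parts, loose; origin under its middle

How it is judged:
On the way, in this order (a step that is already met when the one before it is completed fails the run):
1. the key's socket is right down over the plug's square head (horizontal distance between key and plug below 0.004 m and z of key in the frame of plug below 0.014 m), for 0.2 s.
2. the plug is snug: turned with the key until it bears on its taper with more than 5.3 N (about 0.25 N m at the wrist) (contact force between plug and machine above 5.3 N and horizontal distance between key and plug below 0.006 m), for 0.2 s.
At the end, for the whole second after the job is handed in: the plug has not been loosened again: it still bears on its taper with more than 0.4 N; the key stands in the hole of its stand (within 20 mm of the middle, its foot less than 5 mm above the hole's floor, tilted less than 0.3 rad), at rest and let go (contact force between plug and machine above 0.4 N and horizontal distance between key and stand below 0.02 m and height (world z) of key below 0.013 m and angle between key's own z axis and vertical below 0.3 rad and linear speed of key below 0.02 m/s); the robot touches nothing.
It fails at once if the plug is overtightened: it bears on its taper with more than 13.5 N (about 0.53 N m at the wrist) (contact force between plug and machine above 13.5 N).
It fails at once if the tub is pushed more than 20 mm (distance of tub from where it was at the start of the episode above 0.02 m).
It fails at once if the disc is pushed more than 20 mm (distance of disc from where it was at the start of the episode above 0.02 m).
It fails at once if the parts box is pushed more than 20 mm (distance of parts_box from where it was at the start of the episode above 0.02 m).
It also fails if it takes over 72 s, if anything falls off the work surface, if the arm or the gripper's body presses on something with over 40 N, if the wrist force passes 120 N, or if a joint passes its speed limit or range.

## Working session

There is one attempt and no reset: what is moved stays moved. The work goes in short steps, Python scripts to look and compute and a shell command to move; the robot and the scene stay as the last step left them, time stands still between calls to the robot, and variables do not carry over. Pictures are saved under pics/ and viewed, at most 10 in all, crops included, and the job is handed in when it is done.

```bash
ls; mkdir -p pics
python3 - <<'E'
from plant import ctrl
import cv2
o=ctrl.get_obs();print(o)
for n in("top","side"):
    c=ctrl.read_camera(n);cv2.imwrite(f"pics/{n}0.png",cv2.resize(c["color"][:,:,::-1],(768,576),interpolation=cv2.INTER_CUBIC))
    print(n,c["fx"],c["fy"],c["cx"],c["cy"],c["R"],c["t"])
E
```

```text
pics
{'time': 0.0, 'joint_pos': array([ 1.11587780e+00,  8.79155454e-02,  1.37222565e+00, -1.83668969e-05,
        1.68360592e+00, -1.03102700e-01]), 'dq': array([-0.00022562, -0.00221931, -0.00026551, -0.00133818,  0.00052179,
       -0.00141887]), 'tau': array([-1.88558835e-03, -3.40186644e+01, -3.02423573e+01,  7.16917310e-02,
        3.30421503e-02, -1.78407595e-04]), 'eef_pos': array([0.18926828, 0.51574338, 0.16804035]), 'orientation': array([-0.54968746, -3.09254263,  0.00326064]), 'ft_force': array([-0.60215335,  0.13874449, -1.1235844 ]), 'wrist_torque': array([-0.00164654, -0.00775975,  0.04786512]), 'finger_force': 0.0, 'gripper_width': 0.0941803434127042}
top 387.04381493771524 387.04381493771524 250.61572222951182 191.2139360864723 [[ 0.01425869 -0.99908114  0.04041749]
 [-0.99675169 -0.0174065  -0.07863259]
 [ 0.07926386 -0.039165   -0.996084  ]] [-0.09565847  0.57068467  0.89787542]
side 462.2573750215287 462.2573750215287 254.9202799066931 197.14259545754956 [[ 0.95050034 -0.31064685 -0.00690284]
 [-0.2403872  -0.72108438 -0.64980868]
 [ 0.19688349  0.61930272 -0.76006647]] [-0.57591681  0.15336775  1.01606196]
```

View pics/top0.png

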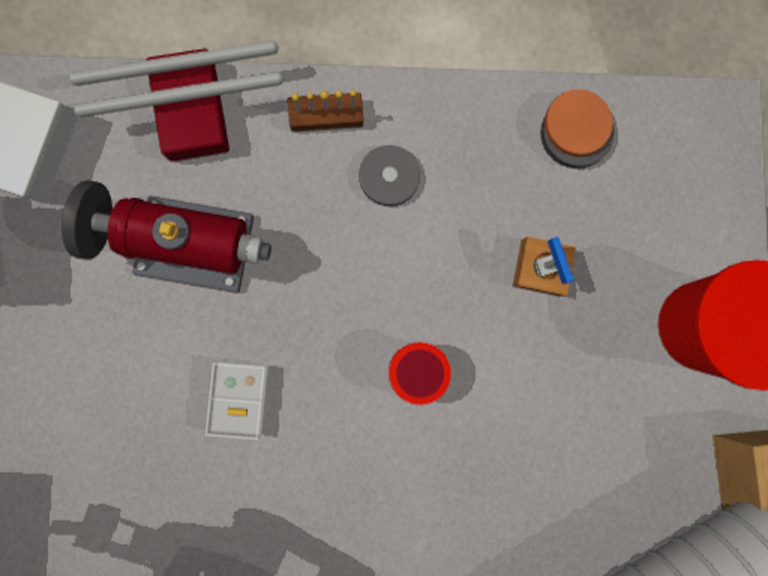

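View pics/side0.png

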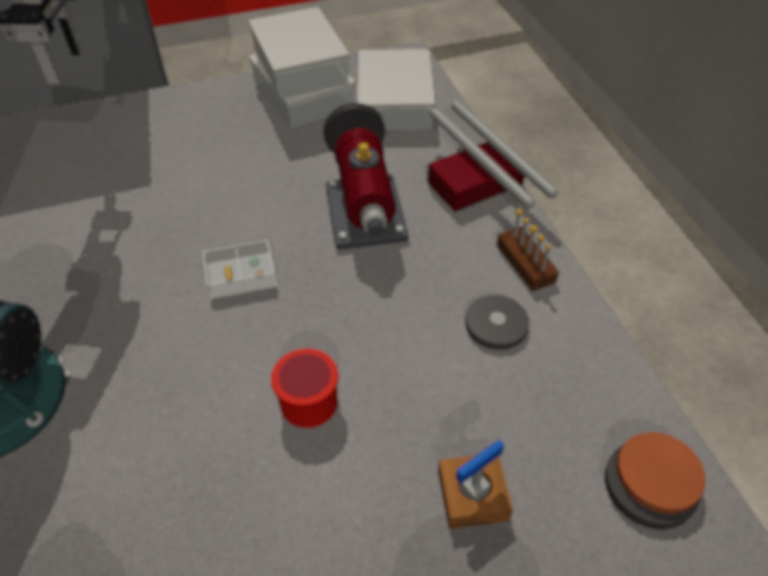

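The top view shows the key's bar from (550,241) to (569,281), the stand centre near (545,267), and the plug at (168,229). In the side view the bar is at (481,461) and the plug at (364,148). I'll enlarge these four spots in one picture.

```bash
cat > h.py <<'E'
import numpy as np,cv2
from scipy.spatial.transform import Rotation as Rot
from plant import ctrl
def ray(c,u,v):  # world ray of fixed camera
    d=c["R"].T@np.array([(u-c["cx"])/c["fx"],(v-c["cy"])/c["fy"],1]);o=-c["R"].T@c["t"];return o,d
def onz(c,u,v,z):
    o,d=ray(c,u,v);return o+d*(z-o[2])/d[2]
def tri(rs):
    A=0;b=0
    for o,d in rs:
        d=d/np.linalg.norm(d);P=np.eye(3)-np.outer(d,d);A=A+P;b=b+P@o
    X=np.linalg.solve(A,b);return X,[np.linalg.norm(np.cross(X-o,d/np.linalg.norm(d))) for o,d in rs]
def wcam():
    o=ctrl.get_obs();c=dict(ctrl.read_camera("wrist"));T=np.eye(4);T[:3,:3]=Rot.from_rotvec(o["orientation"]).as_matrix();T[:3,3]=o["eef_pos"]
    M=T@c["tool_from_camera"];c["R"]=M[:3,:3].T;c["t"]=-M[:3,:3].T@M[:3,3];return c
def proj(c,X):
    p=c["R"]@X+c["t"];return np.array([p[0]/p[2]*c["fx"]+c["cx"],p[1]/p[2]*c["fy"]+c["cy"]])
E
python3 - <<'E'
from h import *
t=ctrl.read_camera("top");s=ctrl.read_camera("side")
def cr(c,u,v,w=66,h=50): return cv2.resize(c["color"][v:v+h,u:u+w,::-1],(w*6,h*6),interpolation=cv2.INTER_CUBIC)
a=np.vstack([np.hstack([cr(t,335,150),cr(t,80,128)]),np.hstack([cr(s,285,285,66,50),cr(s,210,75)])])
cv2.imwrite("pics/c.png",a);print(a.shape)
for z in (0.035,):print("stand",onz(t,545/1.5-.2,267/1.5-.2,z))
print("plug",onz(t,112,152.5,.154), tri([ray(t,112,152.5),ray(s,242.5,98.5)]))
print("bar",tri([ray(t,373.5,173.2),ray(s,320.5,307)]))
print("tub",onz(t,419/1.5,373/1.5,.072),"disc",onz(t,390/1.5,175/1.5,.018),"box",onz(t,237/1.5,400/1.5,.03))
w=ctrl.read_camera("wrist");print(w["tool_from_camera"],w["fx"],w["cx"],w["cy"])
E
```

```text
(600, 792, 3)
stand [ 0.60814652 -0.35483861  0.035     ]
plug [0.6358478  0.20166619 0.154     ] (array([0.63811788, 0.20151457, 0.15339813]), [np.float64(0.0021786065859633005), np.float64(0.0021786065859632302)])
bar (array([ 0.61321373, -0.35771159,  0.09806108]), [np.float64(0.0019141241173642486), np.float64(0.001914124117364151)])
tub [ 0.44038716 -0.15093501  0.072     ] disc [ 0.75541267 -0.10714694  0.018     ] box [0.39309254 0.12525809 0.03      ]
[[-6.01819836e-04 -9.71915715e-01 -2.35328452e-01  6.76554795e-02]
 [ 9.99998986e-01 -2.81186062e-04 -1.39604910e-03 -1.50938969e-04]
 [ 1.29067098e-03 -2.35329054e-01  9.71914899e-01 -2.15268681e-01]
 [ 0.00000000e+00  0.00000000e+00  0.00000000e+00  1.00000000e+00]] 277.9928333921664 253.6610826087655 189.85866404879252
```

View pics/c.png

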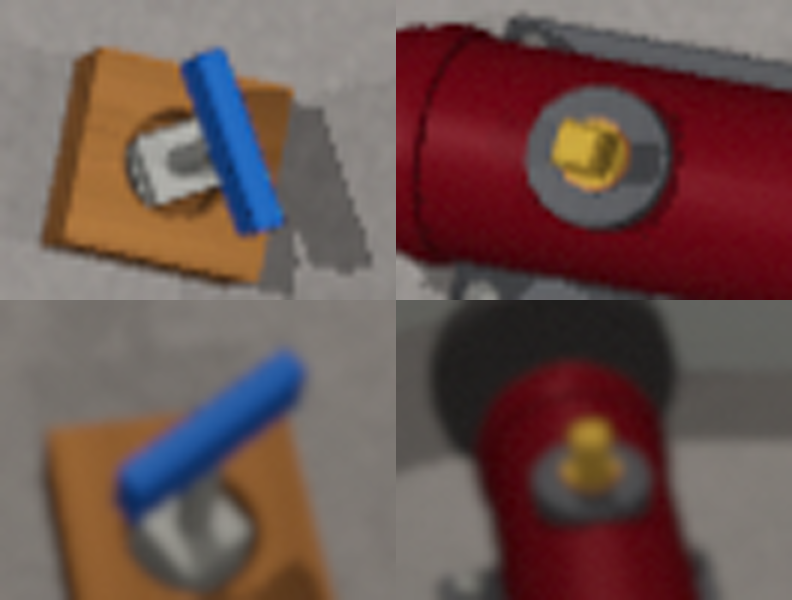

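The crops put the bar centre at about (230,142) in the top view and (210,130) in the side view. Its triangulated height is 0.098, against an expected 0.095. The bar's yaw is about 18°, and the machine's is about -8°. Next I'll go above the key for a closer look.

```bash
cat >> h.py <<'E'
def plan(pos,yaw=None):
    "tool-axis shift (mm) and turn to reach TCP pos, tool y at azimuth yaw (deg), pointing down"
    o=ctrl.get_obs();R=Rot.from_rotvec(o["orientation"]).as_matrix()
    y0=np.degrees(np.arctan2(R[1,1],R[0,1]));a=np.radians(y0 if yaw is None else yaw);y=np.array([np.cos(a),np.sin(a),0]);z=np.array([0,0,-1.]);G=np.stack([np.cross(y,z),y,z],1)
    print("t",o["time"],"at",o["eef_pos"].round(4),"yaw",y0.round(2),"j6",o["joint_pos"][5].round(2),"shift",(1000*R.T@(np.array(pos)-o["eef_pos"])).round(1),"turn",Rot.from_matrix(R.T@G).as_rotvec().round(4))
E
python3 - <<'E'
from h import *
t=ctrl.read_camera("top")
a=onz(t,335+203/6,150+57/6,.105);b=onz(t,335+258/6,150+225/6,.105);print(a,b,np.linalg.norm(a-b),np.degrees(np.arctan2(*(a-b)[1::-1])),(a+b)/2)
plan([.60,-.355,.22],-72)
plan([.19,.516,.3])
E
```

```text
[ 0.64077507 -0.34452856  0.105     ] [ 0.57884039 -0.36438061  0.105     ] 0.0650385205203475 17.772317283482298 [ 0.60980773 -0.35445458  0.105     ]
t 0.3 at [0.1895 0.5161 0.1688] yaw 69.84 j6 -0.1 shift [-685.6 -676.3  -50.8] turn [-4.0000e-04  8.0000e-04  2.4756e+00]
t 0.3 at [0.1895 0.5161 0.1688] yaw 69.84 j6 -0.1 shift [  -0.6   -0.  -131.2] turn [-0.0007 -0.0001 -0.    ]
```

```bash
python3 -m jog '-40 -40 -40 0 0 .15 1; -80 -80 -70 0 0 .3 1; -120 -120 -100 0 0 .48 1; -160 -160 -110 0 0 .66 1; -200 -200 -120 0 0 .84 1' 20
python3 -c "
from h import *
plan([.60,-.355,.22],-72)"
```

```text
time: 0.92
eef_pos: [0.3089, 0.2581, 0.2902]
orientation: [1.769, 2.595, 0.003]
ft_force: [1.6, -0.3, -0.0]
gripper_width: 0.094
finger_force: 0.0
t 0.925 at [0.3089 0.2581 0.2902] yaw 21.42 j6 0.18 shift [-677.1   46.9   70.2] turn [ 1.5000e-03 -1.9000e-03  1.6305e+00]
```

```bash
python3 -m jog '-60 5 0 0 0 .16 1; -120 10 0 0 0 .32 1; -180 15 0 0 0 .48 1; -240 18 0 0 0 .65 1; -300 21 0 0 0 .82 1' 
python3 -c "
from h import *
plan([.60,-.355,.22],-72)"
```

```text
time: 1.55
eef_pos: [0.4394, -0.0132, 0.2894]
orientation: [2.658, 1.674, 0.002]
ft_force: [1.0, 0.6, 0.6]
gripper_width: 0.0941
finger_force: 0.0
t 1.55 at [ 0.4394 -0.0132  0.2894] yaw -25.6 j6 0.29 shift [-238.9  292.5   69.5] turn [ 5.000e-04 -1.000e-03  8.098e-01]
```

```bash
python3 -m jog '-39 48 0 0 0 .16 1; -78 96 0 0 0 .32 1; -117 144 20 0 0 .48 1; -156 192 40 0 0 .65 1; -195 240 60 0 0 .81 1' ; python3 -m jog '-34 -42 5 0 0 0 1; -34 -42 5 0 0 0 1;-34 -42 5 0 0 0 1' 
python3 -c "
from h import *
plan([.60,-.355,.22],-72)
c=wcam();cv2.imwrite('pics/w1.png',cv2.resize(c['color'][:,:,::-1],(768,576),interpolation=cv2.INTER_CUBIC))
import pickle;pickle.dump(c,open('w1.pkl','wb'));print(proj(c,np.array([.61,-.355,.105]))*1.5)
"
```

```text
time: 2.17
eef_pos: [0.5702, -0.2855, 0.2308]
orientation: [-3.103, -0.492, -0.001]
ft_force: [0.3, -0.3, 0.8]
gripper_width: 0.094
finger_force: 0.0
time: 2.55
eef_pos: [0.5248, -0.2547, 0.2283]
orientation: [3.099, 0.5, 0.005]
ft_force: [0.5, -0.1, 1.5]
gripper_width: 0.0938
finger_force: 0.0
t 2.55 at [ 0.5248 -0.2547  0.2283] yaw -71.66 j6 0.7 shift [ 39.8 118.9   8.8] turn [ 0.0028 -0.0026  0.0059]
[531.68661829 207.64501529]
```

```bash
python3 -c "
from h import *
plan([.60,-.355,.22],-72)"
```

```text
t 2.6 at [ 0.5252 -0.2549  0.2298] yaw -71.66 j6 0.7 shift [ 39.5 118.5  10.5] turn [ 0.0049 -0.0042  0.006 ]
```

View pics/w1.png

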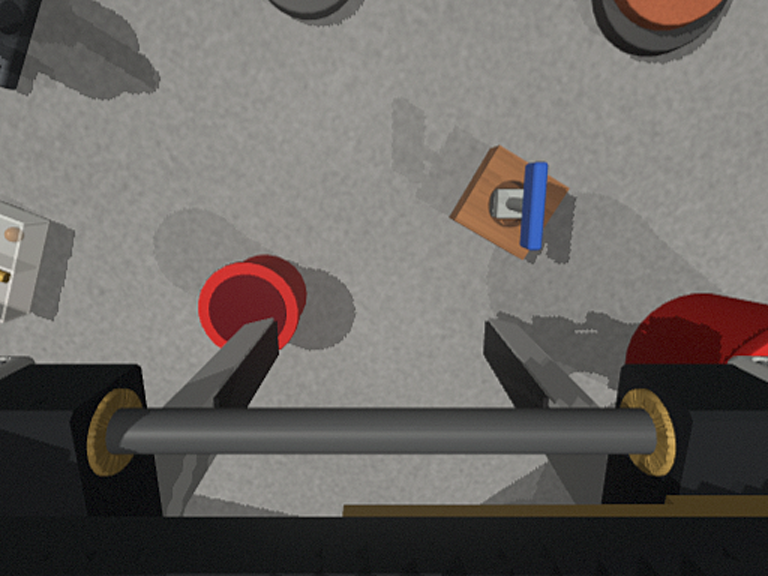

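The wrist view shows the bar running from (538,163) to (532,249), with its centre at (535,206). That is within 4 px of the position predicted from the top camera.

```bash
python3 -c "
from h import *
import pickle;c=pickle.load(open('w1.pkl','rb'))
P=lambda u,v,z:onz(c,(u+.5)/1.5-.5,(v+.5)/1.5-.5,z)
a=P(538,163,.105);b=P(532.5,249,.105);print(a,b,np.linalg.norm(a-b),np.degrees(np.arctan2(*(a-b)[1::-1])),(a+b)/2)
print('stand',P(507,203,.035),(P(498,146,.035)+P(527,260,.035))/2)
m=(a+b)/2
plan([m[0],m[1],.16],np.degrees(np.arctan2(*(a-b)[1::-1]))-90)"
```

```text
[ 0.64336798 -0.3458549   0.105     ] [ 0.57953054 -0.36854724  0.105     ] 0.0677507274962415 19.568807682291474 [ 0.61144926 -0.35720107  0.105     ]
stand [ 0.61104175 -0.35549541  0.035     ] [ 0.6112607  -0.36161312  0.035     ]
t 2.6 at [ 0.5252 -0.2549  0.2298] yaw -71.66 j6 0.7 shift [ 49.4 123.9  70.6] turn [ 0.0049 -0.0042 -0.0214]
```

```bash
python3 -m jog '20 50 25 0 0 -.02 1; 40 100 50 0 0 -.02 1; 49 124 70 0 0 -.02 1; 49 124 70 0 0 -.02 1'
python3 -c "
from h import *
c=wcam();cv2.imwrite('pics/w2.png',cv2.resize(c['color'][:,:,::-1],(768,576),interpolation=cv2.INTER_CUBIC))
import pickle;pickle.dump(c,open('w2.pkl','wb'));print(proj(c,np.array([.611,-.356,.107]))*1.5)
plan([.611,-.356,.076],-71)"
```

```text
time: 3.1
eef_pos: [0.6101, -0.3576, 0.156]
orientation: [-3.096, -0.53, 0.0]
ft_force: [-0.2, 0.6, -1.1]
gripper_width: 0.0939
finger_force: 0.0
[377.86016389 288.33848672]
t 3.15 at [ 0.6102 -0.3569  0.1581] yaw -70.53 j6 0.62 shift [ 1.  -0.7 82.1] turn [ 0.0016 -0.0015  0.0082]
```

View pics/w2.png

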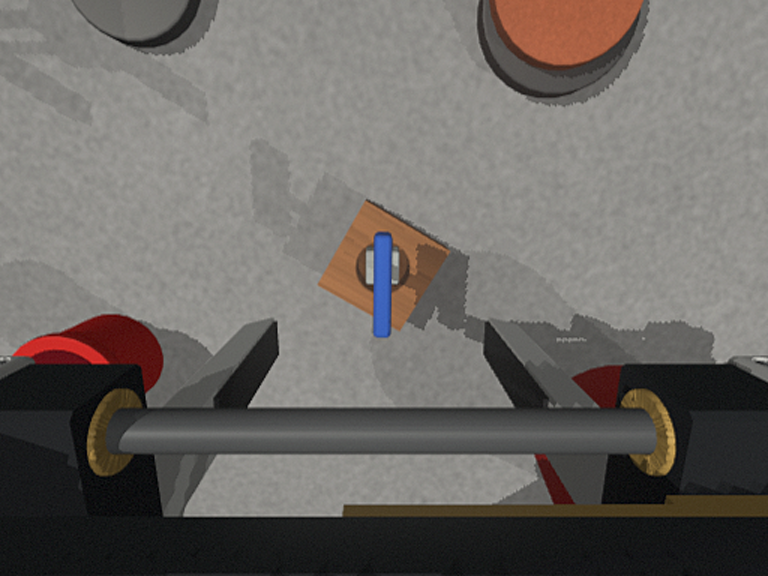

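The bar runs from (383,233) to (382,337), parallel to tool x, with its centre at (382.5,285). The hole is centred near (382,268).

```bash
python3 -c "
from h import *
import pickle;c=pickle.load(open('w2.pkl','rb'))
P=lambda u,v,z:onz(c,(u+.5)/1.5-.5,(v+.5)/1.5-.5,z)
a=P(383,233,.107);b=P(382.,337.5,.107);print((a+b)/2,np.linalg.norm(a-b),np.degrees(np.arctan2(*(a-b)[1::-1])))
print('hole',P(382.5,267.5,.035), 'stand',(P(366,200,.035)+P(401,331,.035))/2,(P(318,286,.035)+P(448,246,.035))/2)
m=(a+b)/2;plan([m[0],m[1],.076],np.degrees(np.arctan2(*(a-b)[1::-1]))-90)"
```

```text
[ 0.61305276 -0.35830821  0.107     ] 0.07027842642978266 18.921616667798812
hole [ 0.61169195 -0.35914237  0.035     ] stand [ 0.61175939 -0.36057028  0.035     ] [ 0.61262502 -0.35859477  0.035     ]
t 3.15 at [ 0.6102 -0.3569  0.1581] yaw -70.53 j6 0.62 shift [ 2.1  2.1 82.1] turn [ 0.0016 -0.0015  0.0096]
```

```bash
python3 -m jog '2 2 45 0 0 .01 1; 2 2 75 0 0 .01 1; 2 2 82 0 0 .01 1; 2 2 82 0 0 .01 .6; 2 2 82 0 0 .01 .3' 20; python3 -m jog '0 0 0 0 0 0 .0; 0 0 0 0 0 0 0; 0 0 0 0 0 0 0;0 0 0 0 0 0 0' 20;  python3 -m jog '0 0 0 0 0 0 .0; 0 0 0 0 0 0 0' 60; python3 -c "
from h import *
plan([.613,-.358,.076],-71)"
```

```text
time: 3.78
eef_pos: [0.6135, -0.3586, 0.0781]
orientation: [3.095, 0.516, 0.006]
ft_force: [-0.7, 1.0, 0.4]
gripper_width: 0.0776
finger_force: 0.0
time: 4.28
eef_pos: [0.6121, -0.358, 0.0743]
orientation: [-3.099, -0.516, 0.0]
ft_force: [-0.1, 0.4, -0.2]
gripper_width: 0.0375
finger_force: 0.0
time: 4.53
eef_pos: [0.6121, -0.358, 0.0744]
orientation: [-3.099, -0.516, 0.0]
ft_force: [-0.2, -0.8, 0.2]
gripper_width: 0.0176
finger_force: 0.0
t 4.525 at [ 0.6121 -0.358   0.0744] yaw -71.1 j6 0.63 shift [ 0.8  0.3 -1.6] turn [-0.0002  0.0001 -0.0018]
```

```bash
python3 -m jog '0 0 0 0 0 0 .0; 0 0 0 0 0 0 0;0 0 0 0 0 0 0' 60;  python3 -m jog '0 0 -25 0 0 0 .0; 0 0 -60 0 0 0 0; 0 0 -120 0 0 0 0;0 0 -180 0 0 0 0;0 0 -180 0 0 0 0' 60; python3 -c "
from h import *
plan([.62,.18,.28],74)
plan([.60,.0,.28],0)"
```

```text
time: 4.9
eef_pos: [0.6122, -0.358, 0.0745]
orientation: [-3.099, -0.516, -0.0]
ft_force: [1.4, 1.2, -0.4]
gripper_width: 0.0006
finger_force: 0.0
time: 5.52
eef_pos: [0.6141, -0.3593, 0.2634]
orientation: [3.089, 0.514, 0.017]
ft_force: [-0.0, -0.5, 0.5]
gripper_width: 0.0002
finger_force: 0.0
t 5.525 at [ 0.6141 -0.3593  0.2634] yaw -71.1 j6 0.63 shift [ 180.4 -508.1  -21.1] turn [ 0.016   0.0116 -2.5324]
t 5.525 at [ 0.6141 -0.3593  0.2634] yaw -71.1 j6 0.63 shift [ 103.2 -344.3  -19.8] turn [ 1.5900e-02 -3.0000e-04 -1.2409e+00]
```

The fingers closed on nothing, so I'll look at what happened.

```bash
python3 -c "
from h import *
c=wcam();t=ctrl.read_camera('top');s=ctrl.read_camera('side')
f=lambda c,u,v,w,h:cv2.resize(c['color'][v:v+h,u:u+w,::-1],(396,300),interpolation=cv2.INTER_CUBIC)
cv2.imwrite('pics/m.png',np.vstack([np.hstack([f(c,0,0,512,384),f(c,200,120,132,100)]),np.hstack([f(t,300,100,132,100),f(s,250,240,132,100)])]))
import pickle;pickle.dump([c,t,s],open('m.pkl','wb'))
"
```

```text
(no output)
```

View pics/m.png

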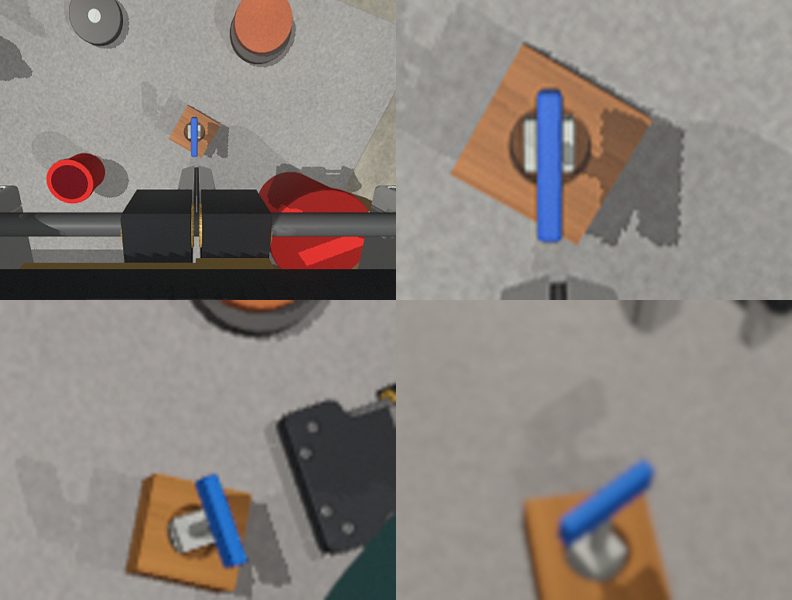

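```bash
python3 -c "
from h import *
import pickle;c,t,s=pickle.load(open('m.pkl','rb'))
o=ctrl.get_obs();R=Rot.from_rotvec(o['orientation']).as_matrix();p=o['eef_pos'];print(p,o['joint_pos'].round(3))
for n,k in (('top',t),('side',s),('wrist',c)):
  print(n,[proj(k,p+R@np.array([x,0,z])).round(1) for x,z in ((0,0),(0,-.1),(0,-.2))],proj(k,np.array([.613,-.358,.107])).round(1))
cv2.imwrite('pics/ts.png',np.vstack([np.hstack([k['color'][:,112:,::-1] for k in (t,s)])])[:, :800])
"
```

```text
[ 0.61185524 -0.35779014  0.25292255] [-0.609  0.475  0.724  0.     1.945  0.632]
top [array([404. , 162.3]), array([431.7, 152.5]), array([470.3, 138.8])] [375.3 171.9]
side [array([328.5, 261.1]), array([336.8, 222.2]), array([347.3, 172.9])] [319.9 305.1]
wrist [array([250.4, 207.1]), array([250.9, 264.8]), array([254.1, 596. ])] [250.7 175.3]
```

View pics/ts.png

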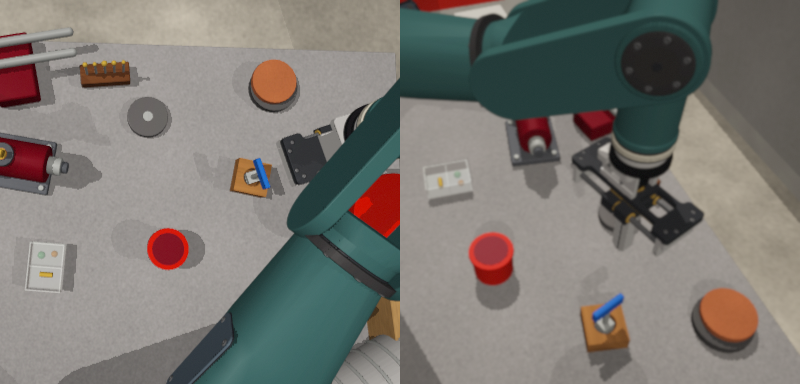

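The side view shows the fingertips about 10 px above where the TCP projects, so they really end roughly 25 mm short of it. The key hasn't moved. I'll grasp lower, with the TCP at z=0.050, which is still above the stand top at 0.035.

```bash
python3 -m jog '0 0 0 0 0 0 1; 0 0 0 0 0 0 1;0 0 0 0 0 0 1;0 0 0 0 0 0 1;0 0 20 0 0 0 1' 20; python3 -m jog '0 0 0 0 0 0 1; 0 0 0 0 0 0 1;0 0 0 0 0 0 1' 20; python3 -c "
from h import *
plan([.613,-.358,.05],-71)"
```

```text
time: 6.3
eef_pos: [0.613, -0.3585, 0.2368]
orientation: [3.096, 0.515, 0.006]
ft_force: [0.2, -0.1, -1.0]
gripper_width: 0.047
finger_force: 0.0
time: 6.68
eef_pos: [0.6125, -0.3582, 0.2356]
orientation: [3.098, 0.516, 0.002]
ft_force: [0.5, -1.2, -0.6]
gripper_width: 0.0768
finger_force: 0.0
t 6.675 at [ 0.6125 -0.3582  0.2356] yaw -71.1 j6 0.63 shift [  0.3  -0.2 185.6] turn [ 0.0014 -0.0011 -0.0018]
```

```bash
python3 -m jog '0 0 55 0 0 0 1; 0 0 110 0 0 0 1;0 0 155 0 0 0 1;0 0 175 0 0 0 .8;0 0 185 0 0 0 .6' 15; python3 -m jog '0 0 0 0 0 0 .3; 0 0 0 0 0 0 .1;0 0 0 0 0 0 0;0 0 0 0 0 0 0;0 0 0 0 0 0 0' 15; python3 -m jog '0 0 0 0 0 0 0; 0 0 0 0 0 0 0'
```

```text
time: 7.3
eef_pos: [0.6125, -0.3582, 0.0495]
orientation: [3.099, 0.516, 0.001]
ft_force: [-0.0, 0.0, -0.2]
gripper_width: 0.0775
finger_force: 0.0
time: 7.92
eef_pos: [0.6123, -0.358, 0.0497]
orientation: [3.099, 0.516, 0.001]
ft_force: [0.3, -0.1, 0.5]
gripper_width: 0.0274
finger_force: 0.0
time: 8.18
eef_pos: [0.6121, -0.358, 0.0494]
orientation: [-3.099, -0.516, 0.0]
ft_force: [-0.3, 0.5, 0.5]
gripper_width: 0.0121
finger_force: 15.0
```

```bash
python3 -m jog '0 0 0 0 0 0 0; 0 0 0 0 0 0 0' 60; python3 -m jog '0 0 -20 0 0 0 0;0 0 -60 0 0 0 0;0 0 -110 0 0 0 0;0 0 -160 0 0 0 0;0 0 -200 0 0 0 0'; python3 -m jog '0 0 0 0 0 0 0; 0 0 0 0 0 0 0'; python3 -c "
from h import *
s=ctrl.read_camera('side');c=ctrl.read_camera('wrist')
cv2.imwrite('pics/l.png',np.hstack([cv2.resize(s['color'][180:340,230:390,::-1],(400,400),interpolation=cv2.INTER_CUBIC),cv2.resize(c['color'][130:290,175:335,::-1],(400,400),interpolation=cv2.INTER_CUBIC)]))
plan([.62,.18,.26],74)
plan([.60,.0,.26],0)
"
```

```text
time: 8.43
eef_pos: [0.6122, -0.358, 0.0494]
orientation: [-3.099, -0.516, -0.0]
ft_force: [0.1, 0.0, -0.3]
gripper_width: 0.0113
finger_force: 60.0
time: 9.05
eef_pos: [0.6123, -0.358, 0.2538]
orientation: [3.096, 0.515, 0.004]
ft_force: [1.0, -0.4, -2.4]
gripper_width: 0.0114
finger_force: 60.0
time: 9.3
eef_pos: [0.6118, -0.3577, 0.2477]
orientation: [-3.097, -0.515, 0.003]
ft_force: [0.4, -0.5, -3.4]
gripper_width: 0.0117
finger_force: 60.0
t 9.4 at [ 0.6113 -0.3574  0.2458] yaw -71.11 j6 0.63 shift [ 182.2 -505.7  -12.4] turn [-0.0063 -0.0048 -2.5326]
t 9.4 at [ 0.6113 -0.3574  0.2458] yaw -71.11 j6 0.63 shift [ 105.  -341.9  -12.9] turn [-0.0064 -0.     -1.241 ]
```

View pics/l.png

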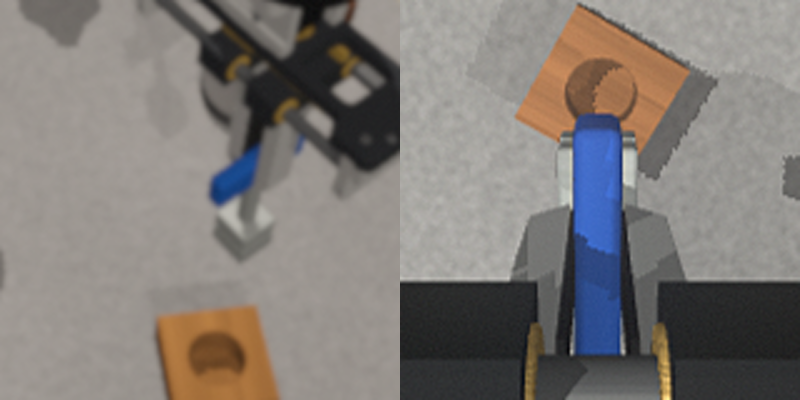

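The key is held upright: its foot is square under the bar and the hole is empty. With the key on its stand floor the TCP was 41 mm above the key's origin. I'll carry it towards the plug, turning the tool to yaw 74°.

```bash
python3 -m jog '18 -34 0 0 0 -.17 0;36 -69 0 0 0 -.35 0;55 -103 0 0 0 -.53 0;74 -138 0 0 0 -.71 0;92 -172 0 0 0 -.89 0';  python3 -c "
from h import *
plan([.70,.183,.245],74)
"
```

```text
time: 10.02
eef_pos: [0.6427, -0.1638, 0.2465]
orientation: [-2.566, -1.805, 0.004]
ft_force: [0.4, -0.4, -1.3]
gripper_width: 0.0113
finger_force: 60.0
t 10.025 at [ 0.6427 -0.1638  0.2465] yaw -19.76 j6 0.01 shift [345.7 -63.3   1.9] turn [-0.0036 -0.0041 -1.6365]
```

```bash
python3 -m jog '40 -7 0 0 0 -.18 0;80 -14 0 0 0 -.36 0;120 -21 0 0 0 -.54 0;160 -28 0 0 0 -.72 0;200 -35 0 0 0 -.9 0';  python3 -c "
from h import *
plan([.70,.183,.245],74)
"
```

```text
time: 10.65
eef_pos: [0.6786, 0.0357, 0.2465]
orientation: [-1.526, -2.741, 0.003]
ft_force: [-0.3, -0.2, -2.4]
gripper_width: 0.0117
finger_force: 60.0
t 10.65 at [0.6786 0.0357 0.2465] yaw 31.79 j6 -0.59 shift [113.9  95.8   1.4] turn [-0.0028 -0.0041 -0.7366]
```

```bash
python3 -m jog '30 25 0 0 0 -.18 0;60 50 0 0 0 -.36 0;90 75 0 0 0 -.54 0;114 96 0 0 0 -.72 0;114 96 0 0 0 -.736 0'; python3 -m jog '0 0 0 0 0 0 0; 0 0 0 0 0 0 0';   python3 -c "
from h import *
plan([.70,.183,.245],74)
c=wcam();import pickle;pickle.dump(c,open('p.pkl','wb'))
print(proj(c,np.array([.638,.2015,.154])))
cv2.imwrite('pics/p.png',cv2.resize(c['color'][60:285,120:420,::-1],(800,600),interpolation=cv2.INTER_CUBIC))
"
```

```text
time: 11.28
eef_pos: [0.7008, 0.1843, 0.2457]
orientation: [-0.44, -3.105, 0.002]
ft_force: [-0.5, -0.1, -2.2]
gripper_width: 0.0117
finger_force: 60.0
time: 11.52
eef_pos: [0.7017, 0.1803, 0.249]
orientation: [-0.451, -3.108, 0.001]
ft_force: [-0.8, -0.3, -1.8]
gripper_width: 0.0117
finger_force: 60.0
t 11.525 at [0.7017 0.1803 0.249 ] yaw 73.48 j6 -1.11 shift [2.4 2.1 4. ] turn [-0.0007 -0.0008 -0.0091]
[256.28650621 123.19683191]
```

View pics/p.png

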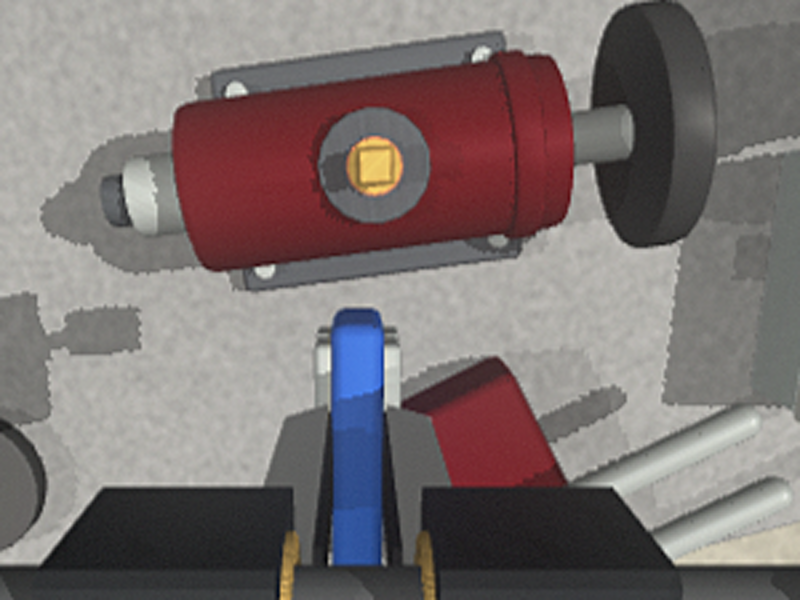

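The plug's square top is centred at crop (376.5,165.5) and nearly aligned with the image. The bar's far end is at y of about 308 to 322, and the foot's far edges are at about 327 and 347. I'll work out the positions of the plug and of the key in the hand.

```bash
cat > m.py <<'E'
from h import *
import pickle;c=pickle.load(open('p.pkl','rb'));T=c['tool_from_camera'];k=300/800
def tz(u,v,z): # crop px -> tool point at tool z
    d=T[:3,:3]@np.array([((u+.5)*k-.5+120-c['cx'])/c['fx'],((v+.5)*k-.5+60-c['cy'])/c['fy'],1]);o=T[:3,3];return 1000*(o+d*(z-o[2])/d[2])
for n,v,z,off in(('bar top edge',322,-.0576,35),('bar low edge',309,-.0336,35),('foot low',327,.0414,13.8),('foot top',346,.0114,13.8)):print(n,tz(358,v,z)[:2]-[off,0])
print('plug tool (tz from z .249):',tz(376.5,165.5,.249-.154))
X=onz(c,(377)*k-.5+120,166*k-.5+60,.154);print(X)
im=cv2.resize(c['color'][60:285,120:420],None,fx=8,fy=8,interpolation=cv2.INTER_CUBIC);h=im.astype(int)
g=im[40*8:85*8,120*8:165*8];hh=cv2.cvtColor(g,cv2.COLOR_RGB2HSV);print('hsv centre',hh[22*8,20*8])
print(c['color'][112:133,251:272].sum(2)//10)
E
python3 m.py
```

```text
bar top edge [ 0.11338078 -0.23659999]
bar low edge [-1.53778199 -0.24362349]
foot low [-0.93208822 -0.27126897]
foot top [-0.63472198 -0.26314168]
plug tool (tz from z .249): [68.52738813  7.25530029 95.        ]
[0.63795449 0.20670031 0.154     ]
hsv centre [ 22 137 240]
[[32 31 31 30 30 47 42 51 53 54 53 51 49 49 43 31 28 32 32 33 32]
 [33 31 28 36 51 56 53 55 55 55 56 56 56 55 55 45 33 29 29 30 33]
 [26 27 35 49 54 54 51 48 47 47 48 48 49 46 46 43 42 33 29 29 33]
 [26 45 37 40 39 39 35 35 35 35 35 36 37 36 38 39 42 45 31 29 30]
 [29 43 37 33 39 40 42 42 46 46 47 47 48 50 53 44 41 51 38 29 30]
 [36 40 35 32 52 54 54 52 53 54 54 54 55 56 57 47 41 52 48 31 29]
 [39 41 34 30 55 57 55 54 54 55 55 54 56 56 55 47 40 51 51 38 30]
 [40 41 32 29 56 56 53 54 54 54 54 55 56 54 55 47 40 50 51 40 31]
 [40 40 31 29 51 54 53 54 54 54 55 55 54 54 55 46 38 49 51 42 31]
 [38 38 31 28 49 54 55 53 54 55 55 55 54 54 55 45 37 49 51 48 33]
 [39 39 32 29 48 55 53 54 56 55 54 54 54 54 55 43 38 51 52 50 33]
 [40 40 34 29 49 54 54 55 55 54 54 54 54 54 55 42 39 52 52 47 31]
 [39 40 34 29 48 55 55 56 54 54 54 53 53 54 55 41 40 51 52 44 31]
 [39 41 34 29 49 56 56 55 54 54 54 53 53 54 55 41 41 52 51 39 30]
 [38 41 34 29 50 57 56 55 54 55 54 54 54 56 57 45 40 52 51 34 29]
 [33 41 33 28 47 57 53 52 52 52 52 48 48 48 49 40 39 51 45 30 28]
 [29 38 33 28 36 42 38 38 36 36 37 33 34 34 36 35 38 45 33 29 29]
 [24 31 34 31 30 32 32 31 31 31 38 40 40 43 47 48 48 40 29 30 32]
 [22 23 30 35 38 37 37 51 52 51 53 54 53 54 53 51 41 31 27 32 32]
 [30 21 30 32 38 40 47 53 56 57 56 54 55 55 47 39 31 31 30 32 32]
 [32 29 32 24 26 37 44 49 49 53 49 45 46 42 36 31 32 32 32 32 32]]
```

```bash
cat > tgt.py <<'E'
from h import *
import pickle,sys;c=pickle.load(open('p.pkl','rb'))
X=onz(c,260.3,121.6,.154);yaw=73.48+2.5;a=np.radians(yaw);y=np.array([np.cos(a),np.sin(a)]);x=np.array([-y[1],y[0]])
p=X[:2]+.00075*x+.00025*y;print(X,p)
plan([*p,float(sys.argv[1])],yaw)
print('F',ctrl.get_obs()['ft_force'].round(1))
E
python3 tgt.py .23
```

```text
[0.63762518 0.20614689 0.154     ] [0.63695809 0.20657114]
t 11.575 at [0.7018 0.1803 0.2494] yaw 73.48 j6 -1.11 shift [69.6  6.8 19.5] turn [-0.0003 -0.0002 -0.0436]
F [ 0.7 -0.1 -1.9]
```

```bash
python3 -m jog '35 3.4 10 0 0 -.044 0;69.6 6.8 19.5 0 0 -.044 0;69.6 6.8 30 0 0 -.044 0;69.6 6.8 40 0 0 -.044 0;69.6 6.8 40 0 0 -.044 0'; python3 -m jog '0 0 0 0 0 0 0; 0 0 0 0 0 0 0;0 0 0 0 0 0 0'; python3 tgt.py .205
```

```text
time: 12.2
eef_pos: [0.6372, 0.2069, 0.2079]
orientation: [-0.381, -3.116, 0.001]
ft_force: [0.1, 0.6, -0.1]
gripper_width: 0.0112
finger_force: 60.0
time: 12.58
eef_pos: [0.6373, 0.2079, 0.2099]
orientation: [0.379, 3.118, 0.001]
ft_force: [-0.1, -0.4, -2.2]
gripper_width: 0.0117
finger_force: 60.0
[0.63762518 0.20614689 0.154     ] [0.63695809 0.20657114]
t 12.575 at [0.6373 0.2079 0.2099] yaw 76.14 j6 -1.1 shift [ 0.1 -1.3  4.9] turn [0.0005 0.0007 0.0028]
F [-0.1 -0.4 -2.2]
```

```bash
python3 -m jog '0 -1 2 0 0 0 0; 0 -1 6 0 0 0 0;0 -1 10 0 0 0 0; 0 -1 10 0 0 0 0'; python3 tgt.py .1814;  python3 -m jog '0 0 2 0 0 0 0;0 0 4 0 0 0 0; 0 0 4 0 0 0 0';python3 tgt.py .1814
```

```text
time: 13.08
eef_pos: [0.6363, 0.2068, 0.1986]
orientation: [-0.379, -3.117, 0.001]
ft_force: [0.2, -0.2, -1.6]
gripper_width: 0.0115
finger_force: 60.0
[0.63762518 0.20614689 0.154     ] [0.63695809 0.20657114]
t 13.075 at [0.6363 0.2068 0.1986] yaw 76.15 j6 -1.1 shift [-0.7 -0.1 17.2] turn [-0.0006 -0.0013  0.0029]
F [ 0.2 -0.2 -1.6]
time: 13.45
eef_pos: [0.6366, 0.2069, 0.1952]
orientation: [-0.379, -3.118, 0.0]
ft_force: [0.3, 0.2, -2.0]
gripper_width: 0.0114
finger_force: 60.0
[0.63762518 0.20614689 0.154     ] [0.63695809 0.20657114]
t 13.45 at [0.6366 0.2069 0.1952] yaw 76.15 j6 -1.1 shift [-0.4 -0.2 13.8] turn [-0.0001 -0.0003  0.0029]
F [ 0.3  0.2 -2. ]
```

```bash
python3 -m jog '0 0 2 0 0 0 0;0 0 4 0 0 0 0; 0 0 4 0 0 0 0';  python3 -m jog '0 0 1.5 0 0 0 0;0 0 3 0 0 0 0; 0 0 3 0 0 0 0';python3 tgt.py .1814
```

```text
time: 13.82
eef_pos: [0.6367, 0.2069, 0.1914]
orientation: [0.379, 3.119, 0.0]
ft_force: [0.2, 0.2, -1.5]
gripper_width: 0.0118
finger_force: 60.0
time: 14.2
eef_pos: [0.6368, 0.2069, 0.1883]
orientation: [0.379, 3.119, -0.0]
ft_force: [0.8, 1.0, -1.7]
gripper_width: 0.0118
finger_force: 60.0
[0.63762518 0.20614689 0.154     ] [0.63695809 0.20657114]
t 14.2 at [0.6368 0.2069 0.1883] yaw 76.14 j6 -1.1 shift [-0.2 -0.2  6.9] turn [-0.      0.0001  0.0028]
F [ 0.8  1.  -1.7]
```

It's going on without contact force, so I'll continue to the seat.

```bash
python3 -m jog '0 0 1.5 0 0 0 0;0 0 3 0 0 0 0; 0 0 3 0 0 0 0';  python3 -m jog '0 0 1 0 0 0 0;0 0 2 0 0 0 0; 0 0 2 0 0 0 0'; python3 -m jog '0 0 .7 0 0 0 0;0 0 1.5 0 0 0 0; 0 0 1.5 0 0 0 0';python3 tgt.py .1814; python3 -c "
from h import *
print(ctrl.get_obs()['wrist_torque'])"
```

```text
time: 14.58
eef_pos: [0.6368, 0.2069, 0.1853]
orientation: [0.379, 3.119, 0.0]
ft_force: [-0.1, 0.6, -1.7]
gripper_width: 0.0115
finger_force: 60.0
time: 14.95
eef_pos: [0.6368, 0.2069, 0.1834]
orientation: [0.379, 3.118, 0.0]
ft_force: [1.8, 0.3, -2.2]
gripper_width: 0.0115
finger_force: 60.0
time: 15.32
eef_pos: [0.6367, 0.2069, 0.1819]
orientation: [0.379, 3.119, 0.0]
ft_force: [1.6, -0.4, -2.0]
gripper_width: 0.0113
finger_force: 60.0
[0.63762518 0.20614689 0.154     ] [0.63695809 0.20657114]
t 15.325 at [0.6367 0.2069 0.1819] yaw 76.15 j6 -1.1 shift [-0.3 -0.3  0.5] turn [0.0001 0.0001 0.0029]
F [ 1.6 -0.4 -2. ]
[-0.06519    -0.2671794   0.00419322]
```

Seated: the key's origin is about 8.5 mm above the plug's. Now I'll turn clockwise (positive rz), first within the 0.7 rad that is certain to run free.

```bash
cat > f.py <<'E'
from h import *
o=ctrl.get_obs();R=Rot.from_rotvec(o["orientation"]).as_matrix();print("t %.2f"%o["time"],"pos",(1000*o["eef_pos"]).round(1),"yaw",np.degrees(np.arctan2(R[1,1],R[0,1])).round(1),"F",o["ft_force"].round(1),"T",o["wrist_torque"].round(3),"Ttool",(R.T@o["wrist_torque"]).round(3))
E
python3 -m jog '0 0 0 0 0 .12 0;0 0 0 0 0 .25 0;0 0 0 0 0 .25 0' >/dev/null; python3 f.py; python3 -m jog '0 0 0 0 0 .13 0;0 0 0 0 0 .25 0;0 0 0 0 0 .25 0'>/dev/null; python3 f.py
```

```text
t 15.70 pos [637.2 206.9 182. ] yaw 61.9 F [ 2.7 -0.4 -2.3] T [ 0.053 -0.605  0.029] Ttool [-0.332 -0.509 -0.029]
t 16.07 pos [637.2 206.9 181.9] yaw 47.7 F [ 3.4 -0.5 -2.5] T [-0.061 -0.797  0.029] Ttool [-0.492 -0.631 -0.029]
```

```bash
python3 -m jog '-.4 .3 0 0 0 .06 0;-.4 .3 0 0 0 .12 0;-.4 .3 0 0 0 .12 0' >/dev/null; python3 f.py; python3 -m jog '0 0 0 0 0 .06 0;0 0 0 0 0 .12 0;0 0 0 0 0 .12 0'>/dev/null; python3 f.py
```

```text
t 16.45 pos [637.3 206.9 181.9] yaw 40.8 F [ 3.2  0.5 -2.3] T [ 0.025 -0.633  0.051] Ttool [-0.495 -0.395 -0.051]
t 16.82 pos [637.3 206.9 181.8] yaw 33.9 F [ 3.2  0.2 -3.5] T [ 0.019 -0.761  0.033] Ttool [-0.642 -0.409 -0.033]
```

```bash
python3 -m jog '-.3 .4 0 0 0 .06 0;-.3 .4 0 0 0 .12 0;-.3 .4 0 0 0 .12 0' >/dev/null; python3 f.py; python3 -m jog '0 0 0 0 0 .06 0;0 0 0 0 0 .12 0;0 0 0 0 0 .12 0'>/dev/null; python3 f.py
```

```text
t 17.20 pos [637.5 206.9 181.8] yaw 27.0 F [ 2.   1.2 -3.2] T [ 0.035 -0.509  0.055] Ttool [-0.47  -0.2   -0.055]
t 17.57 pos [637.5 206.9 181.7] yaw 20.1 F [ 2.   0.3 -3.7] T [ 0.066 -0.579  0.055] Ttool [-0.567 -0.137 -0.055]
```

```bash
python3 -m jog '0 0 0 0 0 .06 0;0 0 0 0 0 .12 0;0 0 0 0 0 .12 0'>/dev/null; python3 f.py
```

```text
t 17.95 pos [637.6 206.9 181.7] yaw 13.3 F [ 1.9  0.8 -4.3] T [ 0.053 -0.507  0.021] Ttool [-0.505 -0.065 -0.021]
```

```bash
for i in 1; do python3 -m jog '0 0 .2 0 0 .1 0;0 0 .2 0 0 .2 0;0 0 .2 0 0 .2 0'>/dev/null; python3 f.py; done
```

```text
t 18.32 pos [637.6 206.9 181.6] yaw 1.8 F [ 1.7  0.1 -4.6] T [ 0.014 -0.534  0.077] Ttool [-0.534 -0.004 -0.077]
```

```bash
python3 -m jog '0 0 .2 0 0 .1 0;0 0 .2 0 0 .2 0;0 0 .2 0 0 .2 0'>/dev/null; python3 f.py
```

```text
t 18.70 pos [637.6 206.9 181.6] yaw -9.6 F [ 1.8  0.6 -4.5] T [ 0.019 -0.426  0.188] Ttool [-0.416  0.09  -0.188]
```

Binding has started, at 0.19 N m. Smaller steps from here.

```bash
python3 -m jog '0 0 0 0 0 .06 0;0 0 0 0 0 .12 0;0 0 0 0 0 .12 0'>/dev/null; python3 f.py;sleep 0; python3 -c "
from h import *
" ; python3 -m jog '0 0 0 0 0 0 0'>/dev/null; python3 f.py
```

```text
t 19.07 pos [637.6 206.9 181.5] yaw -16.5 F [ 2.1 -0.3 -3.6] T [ 0.072 -0.428  0.249] Ttool [-0.39   0.19  -0.249]
t 19.20 pos [637.6 206.9 181.5] yaw -16.5 F [ 2.3  0.2 -4.4] T [ 0.071 -0.422  0.257] Ttool [-0.385  0.188 -0.257]
```

```bash
python3 -m jog '0 0 0 0 0 .06 0;0 0 0 0 0 .1 0;0 0 0 0 0 .1 0'>/dev/null; python3 f.py; python3 -m jog '0 0 0 0 0 .05 0; 0 0 0 0 0 .05 0;0 0 0 0 0 .05 0;0 0 0 0 0 .05 0'>/dev/null; python3 f.py
```

```text
t 19.57 pos [637.6 206.9 181.5] yaw -22.3 F [ 1.3 -0.3 -3.6] T [ 0.07  -0.404  0.35 ] Ttool [-0.347  0.218 -0.35 ]
t 20.07 pos [637.6 206.9 181.5] yaw -25.2 F [ 2.3  0.6 -4.1] T [ 0.033 -0.365  0.339] Ttool [-0.316  0.186 -0.339]
```

Snug at 0.34 N m. I'll back off by the springback plus part of the play, then lift off.

```bash
python3 -m jog '0 0 0 0 0 0 0;0 0 0 0 0 -.05 0;0 0 0 0 0 -.1 0;0 0 0 0 0 -.1 0'>/dev/null; python3 f.py; python3 -m jog '0 0 -1 0 0 0 0; 0 0 -3 0 0 0 0;0 0 -5 0 0 0 0;0 0 -5 0 0 0 0'>/dev/null; python3 f.py
```

```text
t 20.57 pos [637.7 206.8 181.5] yaw -19.6 F [ 0.9  1.3 -3.9] T [ 0.128 -0.339  0.069] Ttool [-0.276  0.234 -0.069]
t 21.07 pos [637.7 206.8 187.5] yaw -19.6 F [ 0.6  0.9 -5.5] T [ 0.108 -0.291  0.089] Ttool [-0.238  0.199 -0.089]
```

```bash
python3 -m jog '0 0 -3 0 0 -.02 0; 0 0 -7 0 0 -.02 0;0 0 -10 0 0 -.02 0;0 0 -10 0 0 -.02 0'>/dev/null; python3 f.py; python3 -m jog '0 0 -10 0 0 0 0; 0 0 -35 0 0 0 0;0 0 -65 0 0 0 0;0 0 -65 0 0 0 0'>/dev/null; python3 f.py;python3 -c "
from h import *
plan([.612,-.358,.26],-71.1)
"
```

```text
t 21.57 pos [637.9 206.8 197.8] yaw -18.4 F [ 1.1  0.  -2.4] T [-0.062  0.125 -0.008] Ttool [ 0.099 -0.098  0.008]
t 22.07 pos [639.  207.2 265.8] yaw -18.4 F [ 0.1 -0.5 -1.8] T [-0.071  0.081 -0.037] Ttool [ 0.054 -0.093  0.036]
t 22.075 at [0.639  0.2072 0.2658] yaw -18.39 j6 0.55 shift [-544.8  152.7    4.6] turn [ 0.004  -0.0065  0.9199]
```

```bash
python3 -m jog '-50 14 0 0 0 .09 0;-100 28 0 0 0 .18 0;-150 42 0 0 0 .27 0;-200 56 0 0 0 .36 0;-250 70 0 0 0 .45 0'>/dev/null; python3 -c "
from h import *
plan([.612,-.358,.26],-71.1)
"
```

```text
t 22.7 at [ 0.6245 -0.054   0.2599] yaw -44.34 j6 0.6 shift [-2.261e+02  2.036e+02 -2.000e-01] turn [-0.0016  0.0016  0.4671]
```

```bash
python3 -m jog '-38 34 0 0 0 .09 0;-76 68 0 0 0 .18 0;-114 102 0 0 0 .27 0;-152 136 0 0 0 .36 0;-190 170 0 0 0 .467 0'>/dev/null; python3 -c "
from h import *
plan([.612,-.358,.26],-71.1)
"
```

```text
t 23.325 at [ 0.6141 -0.3086  0.2598] yaw -71.13 j6 0.69 shift [-18.   46.1  -0.3] turn [-0.002   0.0014 -0.0004]
```

```bash
python3 -m jog '-9 23 0 0 0 0 0;-18 46 0 0 0 0 0;-18 46 20 0 0 0 0;-18 46 60 0 0 0 0;-18 46 110 0 0 0 0'>/dev/null;python3 -m jog '0 0 30 0 0 0 0;0 0 45 0 0 0 0;0 0 45 0 0 0 0;0 0 45 0 0 0 0'>/dev/null; python3 -c "
from h import *
plan([.6121,-.358,.0494],-71.1)
"; python3 f.py
```

```text
t 24.45 at [ 0.6137 -0.3572  0.1087] yaw -70.93 j6 0.63 shift [-1.9  0.1 59.3] turn [ 0.0027 -0.0021  0.003 ]
t 24.45 pos [ 613.7 -357.2  108.7] yaw -70.9 F [-0.6  0.5 -1.8] T [-0.012  0.132 -0.027] Ttool [ 0.032 -0.129  0.027]
```

Key bottom is at 0.067. A final look before inserting.

```bash
python3 -m jog '0 0 10 0 0 0 0;0 0 15 0 0 0 0;0 0 15 0 0 0 0;0 0 15 0 0 0 0'>/dev/null; python3 -c "
from h import *
plan([.6121,-.358,.0494],-71.1)
s=ctrl.read_camera('side');c=ctrl.read_camera('wrist')
cv2.imwrite('pics/q.png',np.hstack([cv2.resize(s['color'][250:370,260:380,::-1],(400,400),interpolation=cv2.INTER_CUBIC),cv2.resize(c['color'][130:250,195:315,::-1],(400,400),interpolation=cv2.INTER_CUBIC)]))
"
```

```text
t 24.95 at [ 0.6128 -0.3566  0.0916] yaw -70.93 j6 0.63 shift [-1.1  1.1 42.2] turn [-0.     -0.0001  0.003 ]
```

View pics/q.png

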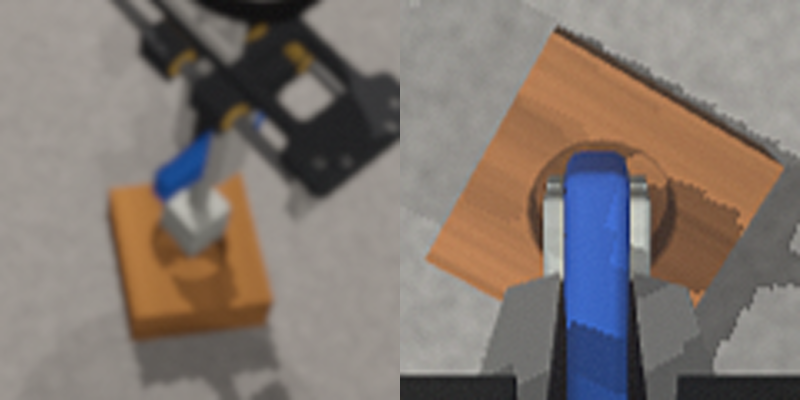

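The foot lines up with the hole to about 1 mm, the same correction the plan gives. Inserting now.

```bash
python3 -m jog '-1.1 1.1 2 0 0 0 0;-1.1 1.1 10 0 0 0 0;-1.1 1.1 18 0 0 0 0;-1.1 1.1 18 0 0 0 0'>/dev/null; python3 f.py;python3 -m jog '0 0 6 0 0 0 0;0 0 12 0 0 0 0;0 0 12 0 0 0 0'>/dev/null; python3 f.py
```

```text
t 25.55 pos [ 611.3 -357.3   71.6] yaw -70.9 F [-0.4 -0.3 -1.8] T [-0.019  0.13  -0.023] Ttool [ 0.024 -0.129  0.023]
t 25.93 pos [ 611.6 -357.6   60.5] yaw -70.9 F [ 0.2  0.6 -2. ] T [-0.058  0.174  0.012] Ttool [ 0.002 -0.183 -0.012]
```

```bash
python3 -m jog '0 0 3 0 0 0 0;0 0 7 0 0 0 0;0 0 10 0 0 0 0;0 0 10 0 0 0 0'>/dev/null; python3 f.py; python3 -m jog '0 0 0 0 0 0 .1;0 0 0 0 0 0 .2;0 0 0 0 0 0 .5;0 0 0 0 0 0 .7;0 0 0 0 0 0 .7'; python3 -m jog '0 0 0 0 0 0 .7;0 0 0 0 0 0 .7;0 0 0 0 0 0 .7;0 0 0 0 0 0 .7';python3 f.py
```

```text
t 26.43 pos [ 611.8 -357.8   51. ] yaw -70.9 F [ 0.8 -0.3 -1.8] T [-0.001  0.176  0.016] Ttool [ 0.057 -0.166 -0.016]
time: 27.05
eef_pos: [0.6122, -0.358, 0.0518]
orientation: [3.098, 0.52, 0.001]
ft_force: [-0.9, 0.3, 1.0]
gripper_width: 0.0455
finger_force: 0.0
time: 27.55
eef_pos: [0.6121, -0.358, 0.0515]
orientation: [-3.098, -0.52, -0.0]
ft_force: [0.3, -0.9, -0.2]
gripper_width: 0.0659
finger_force: 0.0
t 27.55 pos [ 612.1 -358.    51.5] yaw -70.9 F [ 0.3 -0.9 -0.2] T [0.023 0.159 0.005] Ttool [ 0.074 -0.143 -0.005]
```

Released. I'll retreat straight up, then check numerically against the first top view that the key and loose objects are in place.

```bash
python3 -m jog '0 0 -30 0 0 0 .7;0 0 -80 0 0 0 .7;0 0 -140 0 0 0 .7;0 0 -180 0 0 0 .7;0 0 -180 0 0 0 .7'>/dev/null; python3 -m jog '0 0 0 0 0 0 .7;0 0 0 0 0 0 .7;0 0 0 0 0 0 .7'; python3 -c "
from h import *
t=ctrl.read_camera('top')['color'];a=cv2.imread('pics/top0.png')[:,:,::-1];a=cv2.resize(a,(512,384),interpolation=cv2.INTER_AREA)
def cen(i,f,r):
  u0,v0,u1,v1=r;h=cv2.cvtColor(np.ascontiguousarray(i),cv2.COLOR_RGB2HSV)[v0:v1,u0:u1];m=f(h);y,x=np.nonzero(m);return len(x),(x.mean()+u0).round(1),(y.mean()+v0).round(1),np.degrees(np.arctan2(*np.linalg.eigh(np.cov(x,y))[1][::-1,1])).round(1)
blue=lambda h:(h[...,0]>100)&(h[...,0]<125)&(h[...,1]>150);red=lambda h:((h[...,0]<6)|(h[...,0]>172))&(h[...,1]>150);dk=lambda h:(h[...,2]<105)
for n,f,r in(('key',blue,(335,150,400,205)),('tub',red,(245,220,310,275)),('disc',dk,(235,92,285,140))):print(n,cen(a,f,r),cen(t,f,r))
d=np.abs(t.astype(int)-a).max(2)[235:300,130:185];print('box diff',(d>40).sum())
"
```

```text
time: 28.55
eef_pos: [0.6116, -0.3576, 0.2292]
orientation: [-3.095, -0.52, 0.004]
ft_force: [0.2, -0.0, -0.7]
gripper_width: 0.0658
finger_force: 0.0
key (222, np.float64(373.3), np.float64(173.3), np.float64(70.4)) (222, np.float64(373.3), np.float64(173.2), np.float64(70.2))
tub (1355, np.float64(279.5), np.float64(248.5), np.float64(-155.8)) (1349, np.float64(279.5), np.float64(248.5), np.float64(-164.6))
disc (1212, np.float64(259.5), np.float64(117.3), np.float64(-145.6)) (278, np.float64(261.5), np.float64(118.1), np.float64(79.0))
box diff 0
```

```bash
python3 -c "
from plant import ctrl
print(ctrl.close_job())"
```

```text
the job is handed in; nothing more can be done
None
```

The plug was turned clockwise to about 0.34 N m, and the key is back upright in its stand and let go; the tub and parts box had not moved, the disc check was less clear but the arm never went near it, and the job is handed in (no verdict was returned).

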